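# Slide a freshly filled balm tin through the guide gate and call the capper

## Robot

A 6-joint arm with a two-finger parallel gripper is mounted at the origin on the work surface. World frame = base frame: x ahead of the robot, y to its left, z up, the work surface at z = 0. Lengths are in m, angles in rad, forces in N, time in s.
With the tool pointing down it reaches from about 0.25 to 0.725 m from the base axis. Payload 4 kg.
Tool frame: the origin (TCP) lies at the very end of the fingers, on their centre line; the grasp point (between the pads) lies 19 mm behind it; z points along the fingers, y is the line along which they close (so a half turn about z gives the same grasp; the last joint's range is limited). The gripper opens to 85 mm and grips with 20 to 120 N. Pads are 22 mm wide; open, the fingers measure 114 mm over their backs; the gripper's body (76 mm by 85 mm) begins 54 mm behind the grasp point. The pads swing forward as they close: fully open they stand 13 mm farther back than shut.
Start: joints at [-1.169, 0.241, 0.005, 1.335, 0, 1.571], TCP at [0.196, -0.46, 0.231] pointing down, gripper open.
Joint ranges: [-2.72, 2.72], [-1.05, 1.87], [-1.09, 1.28], [-1.99, 2.15], [-1.42, 1.44], [-3.14, 3.14]. Speed limits (rad/s): [2.79, 2.79, 3.14, 3.14, 3.14, 3.14].

## Interface

Orientations are given as a unit quaternion [x, y, z, w].
In Python, from workcell import bot, vision, workorder, boxes_of gives the robot as it stands.
- The arm moves only by the tool send_rows, never from a script. Its argument "motion" is text: rows parted by semicolons, each of 5 numbers parted by spaces: the closure, from -1 (fully open) to 1 (shut), so that 0 is half open, then the shift along the tool's x, y, z in cm, then the turn about the tool's z in rad. In form: claw x y z twist; .... A call has 1 to 5 rows; each row is the pose to reach, as a shift and turn from the pose commanded when the call began, along the tool's axes at that moment; what a row does not reach only later rows make up. A row lasts 1/10 s, in which the tool goes at most 50 mm and 8.59 degrees, less where a joint would pass 70% of its speed; a pose out of reach is approached as far as the arm can. A call with a gripper value outside its range is refused whole. The fingers move at their own pace and stop on an object; the grip force is fixed at half the most. Time passes only in rows, so rows that repeat a pose let the fingers close. It gives the time, the measured TCP pose, the force, the opening and the grip force at its end, in the units of the state.
- bot.get_obs(): the state, without advancing time (a new reading comes with each control period).
- vision.camera(name): name is "side" or "top" or "wrist"; returns the picture (420x560x3 uint8, red, green, blue); there is no depth.
- vision.camera_model(name): a dict with "fov_y" (degrees; the focal length in pixels is half the picture's height over the tangent of half this angle, whatever the lens; pixels are square), "cx", "cy" (the principal point, pixels), "world_from_camera" (4x4, takes a point from camera to world coordinates); the wrist camera has in their place "hand_eye" (4x4, takes a point from camera to tool coordinates, whose origin is the TCP and whose axes are the flange's). Camera axes: x right, y down, z forward; pixel columns grow to the right and rows downward; lengths in m; the calibration is good to about 2 mm. A picture is of the moment at which its call begins: read the wrist's pose just before it. camera_model takes no time and is no camera call.
- workorder.job_done(): hands the job in; it is judged then, once.
Trained networks look in the newest picture that a camera, given by its name, has taken for a name from the list of things; names that differ only in an ending like _2 or _b are one class to them, and where a whole thing is asked for, a point or a joint stands for the part that bears it (a point fixed in the world has none). Each returns a list of dicts, best first, with "conf" (0 to 1); they miss things now and then, are a little off and sometimes report something else, mostly with a low value. They report only what shows in the picture. A call takes as long as a camera call.
- boxes_of(camera, target): "rect" ([centre column, centre row, width, height] in pixels, round what is visible of it).
The state is a dict: "clock": time; "joint_pos": joint angles; "joint_vel": joint speeds; "tau": joint torques, N m; "eef_pos": TCP position; "tool_rot": TCP orientation; "ft_force": force on the tool from outside, world axes, zero at the start; "ft_torque": the same for the moment, N m; "grip_width": finger opening in m; "grasp_force": force on a finger pad.
Only numpy, scipy, OpenCV 4.12 (cv2) and the standard library are available. Lean on these libraries where they do the work, as an engineer would, in place of code of your own. Each camera call takes 0.05 s, during which the arm holds its last target. There are 200 camera calls.

## Task

Push the open tin of soft yellow balm along the table, through the gap between the two blue guide blocks, until it stands wholly on the green field behind them; then press the red call button right down and let it go. The balm is still setting, so only push the tin from its side with the fingers: never pinch it, lift it, tip it or touch the balm. Leave everything else where it is.

Things in the scene. Friction and masses are not known exactly. Their poses are not given: they have to be found in the camera images.
- tin: the open tin: a flat round aluminium tin with a yellow balm top, loose, 67 across at the rim (66 body), 30 high, about 0.1 kg. Origin at the centre of its underside, z up. It stands on the table on the near side of the gate (negative x of the gate's frame)
- gate: two fixed blue plastic guide blocks, 45 high, 30 thick along the gate's x axis, with rounded noses (radius 15) facing each other across a gap 72 wide. Origin on the table midway between the noses; x axis: the way the tin must go through; y axis: from block to block (they cover |y| 36 to 85)
- field (a point): centre of the flat green field behind the gap, painted on the table, flush: 110 along the gate's x axis by 100 along its y axis. The point lies 77 mm from the gate's origin along the gate's x axis
- call_top (a point): centre of the top face of the red round push button (32 across) on its small black housing fixed on the table; it is pressed straight down
- call (a joint): travel of the red button in m: 0 out, 0.006 fully down; a spring pushes it back out, about 5 N hold it fully down
- lidded_tin: closed aluminium tin with a white lid, 68 across, 32 high (bystander), origin under its centre
- tin_lid: loose white lid lying flat, 69 across, 11 high (bystander), origin under its centre
- amber_bottle: amber bottle with a white cap, 44 across, 75 high (bystander), origin under its centre
- red_jar: glass jar with a red lid, 76 across, 70 high (bystander), origin under its centre
- pot: white plastic pot, open, 80 across, 65 high (bystander), origin under its centre
- wrench: steel wrench lying flat, 170 long along its x axis (bystander)
- bolt: steel bolt with a nut, lying along its x axis, 60 long, 18 across (bystander)

How it is judged:
By the outcome, as a careful person would: the job done as asked, in the order asked, and still so for the second after the job is handed in, with the robot touching nothing.
It also fails if it takes over 53 s, if anything falls off the work surface, if the arm or the gripper's body presses on something with over 40 N, if the wrist force passes 120 N, or if a joint passes its speed limit or range.

## Working session

There is one attempt and no reset: what is moved stays moved. The work goes in short steps, Python scripts to look and compute and a tool call to move; the robot and the scene stay as the last step left them, time stands still between calls to the robot, and variables do not carry over. Pictures are saved under pics/ and viewed, at most 10 in all, crops included, and the job is handed in when it is done.

Besides the shell and the picture viewer there is one more tool, called after "Request:" as name(argument=value, ...) on one line, values as JSON. send_rows: Moves the arm, as the interface text tells. Its arguments: {"type":"object","properties":{"motion":{"type":"string"}},"required":["motion"]}

```bash
mkdir -p pics; ls
cat > h.py <<'E'
import numpy as np, cv2
from workcell import bot, vision, workorder, boxes_of
def ray(name,u,v):
    m=vision.camera_model(name); f=210/np.tan(np.radians(m["fov_y"])/2)
    T=np.array(m["world_from_camera"]); d=T[:3,:3]@np.array([(u-m["cx"])/f,(v-m["cy"])/f,1.]); return T[:3,3],d
def at(name,u,v,z=0.):
    o,d=ray(name,u,v); return o+d*(z-o[2])/d[2]
E
python3 - <<'E'
from h import *
for c in ("top","side"):
    cv2.imwrite(f"pics/{c}0.png",vision.camera(c)[:,:,::-1]); m=vision.camera_model(c); print(c,m)
    for t in ("tin","gate","field","call","call_top","lidded_tin","tin_lid","amber_bottle","red_jar","pot","wrench","bolt"):
        print(t,[(round(b["conf"],2),np.round(b["rect"]).tolist(),np.round(at(c,*b["rect"][:2])[:2],3).tolist()) for b in boxes_of(c,t)[:2]])
print(bot.get_obs())
E
```

```text
pics
top {'fov_y': 48.09779038735164, 'cx': 284.71176984352405, 'cy': 201.50381248534848, 'world_from_camera': array([[ 3.50087694e-02, -9.73921853e-01,  2.24166478e-01,
         3.47739751e-01],
       [-9.99386928e-01, -3.42050947e-02,  7.46863371e-03,
         1.58143203e-02],
       [ 3.93770028e-04, -2.24290516e-01, -9.74522247e-01,
         1.10978482e+00],
       [ 0.00000000e+00,  0.00000000e+00,  0.00000000e+00,
         1.00000000e+00]])}
tin [(0.89, [233.0, 206.0, 24.0, 28.0], [0.588, 0.148])]
gate [(0.85, [324.0, 222.0, 65.0, 74.0], [0.557, -0.072])]
field [(0.88, [323.0, 220.0, 67.0, 77.0], [0.56, -0.068]), (0.18, [428.0, 251.0, 10.0, 15.0], [0.495, -0.319])]
call [(0.48, [432.0, 252.0, 15.0, 12.0], [0.492, -0.329])]
call_top [(0.43, [428.0, 250.0, 15.0, 15.0], [0.497, -0.32])]
lidded_tin [(0.79, [313.0, 275.0, 30.0, 26.0], [0.43, -0.048])]
tin_lid [(0.86, [321.0, 173.0, 28.0, 28.0], [0.678, -0.062])]
amber_bottle [(0.78, [251.0, 129.0, 21.0, 19.0], [0.788, 0.115])]
red_jar [(0.92, [351.0, 134.0, 36.0, 37.0], [0.781, -0.136])]
pot [(0.57, [311.0, 138.0, 30.0, 37.0], [0.7
[... 1206 characters left out ...]
'clock': 1.3, 'joint_pos': array([-1.16902268e+00,  2.40610536e-01,  5.01323996e-03,  1.33522623e+00,
        1.51673353e-05,  1.57081404e+00]), 'joint_vel': array([-0.00026937, -0.00091479,  0.00030703, -0.0027133 , -0.00068424,
        0.00010587]), 'tau': array([ 1.64251578e-04, -3.72215080e+01,  2.52689266e+01,  1.37386825e-03,
       -5.33339585e-05,  6.83841932e-06]), 'eef_pos': array([ 0.19552805, -0.46017822,  0.23130626]), 'tool_rot': array([ 9.79891775e-01,  1.99529719e-01,  4.71719325e-06, -1.48403352e-05]), 'ft_force': array([-0.10233548, -0.15749331,  0.08749291]), 'ft_torque': array([ 0.00447132, -0.04082145,  0.00653423]), 'grasp_force': 0.0, 'grip_width': 0.08557832027655643}
```

Run:
```python
import cv2
i=cv2.imread("pics/top0.png")[120:290,200:450]; cv2.imwrite("pics/c1.png",cv2.resize(i,None,fx=3.2,fy=3.2,interpolation=cv2.INTER_CUBIC))
i=cv2.imread("pics/side0.png")[120:290,200:400]; cv2.imwrite("pics/c2.png",cv2.resize(i,None,fx=3.5,fy=3.5,interpolation=cv2.INTER_CUBIC))
```

```text
(no output)
```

View pics/c1.png

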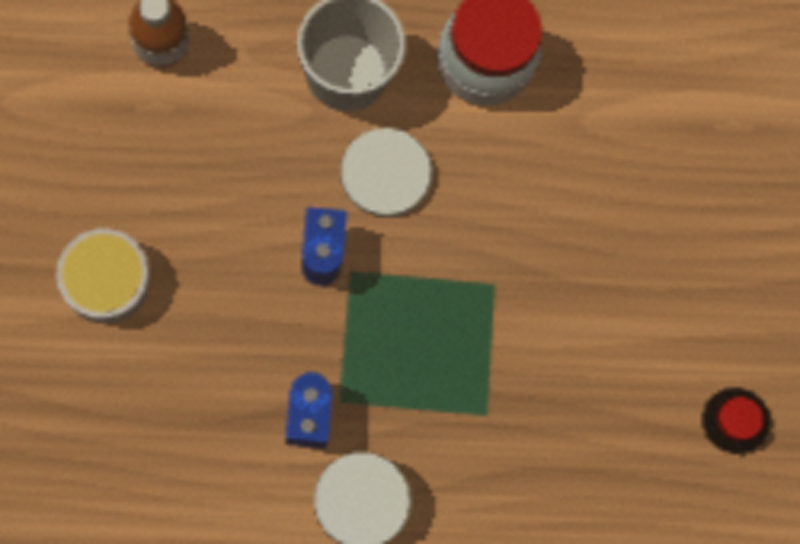

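View pics/c2.png

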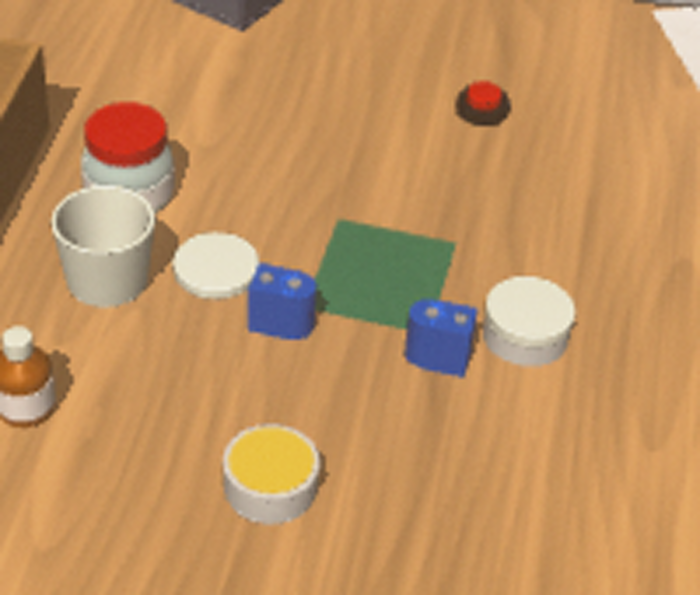

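The top view shows the tin at pixel (232, 206), the blue blocks at (301, 195) and (297, 248), the green field around (330, 227) and the button at (431, 251). The gate's x axis runs towards world −y. Next I measure these with colour masks in both cameras.

```bash
cat >> h.py <<'E'
RNG=dict(yel=((18,110,90),(35,255,255)),grn=((60,60,25),(95,255,255)),blu=((105,120,30),(130,255,255)),red=((0,180,90),(6,255,255)))
BOX=dict(top=dict(yel=(200,120,400,290),grn=(300,190,370,260),blu=(280,170,330,270),red=(405,230,455,275)),
 side=dict(yel=(200,150,400,320),grn=(280,170,340,225),blu=(260,180,350,240),red=(320,130,360,165)))
def mask(img,cam,k):
    m=cv2.inRange(cv2.cvtColor(img,cv2.COLOR_RGB2HSV),*map(np.array,RNG[k])); x0,y0,x1,y1=BOX[cam][k]
    o=np.zeros_like(m); o[y0:y1,x0:x1]=m[y0:y1,x0:x1]
    n,l,s,c=cv2.connectedComponentsWithStats(o)
    return np.isin(l,[i for i in range(1,n) if s[i,4]>=12]).astype(np.uint8)
def pts(cam,m,z):
    v,u=np.nonzero(m); return np.array([at(cam,a,b,z)[:2] for a,b in zip(u,v)])
def tin(cam="top"):
    p=pts(cam,mask(vision.camera(cam),cam,"yel"),.027); return p.mean(0),np.ptp(p,axis=0)
E
python3 - <<'E'
from h import *
for c in ("top","side"):
    im=vision.camera(c)
    p=pts(c,mask(im,c,"yel"),.027); print(c,"tin",p.mean(0).round(4),np.ptp(p,axis=0).round(3))
    g=mask(im,c,"grn"); p=pts(c,g,0.)
    r=cv2.minAreaRect((p*1000).astype(np.float32)); print("field",r, len(p), p.mean(0))
    b=mask(im,c,"blu"); n,l,s,ce=cv2.connectedComponentsWithStats(b); print("blue",s[1:].tolist())
    for i in range(1,n):
        q=pts(c,l==i,.045); print(q.mean(0).round(4), cv2.minAreaRect((q*1000).astype(np.float32)))
    p=pts(c,mask(im,c,"red"),.03); print("red z=.03",p.mean(0).round(4),np.ptp(p,axis=0).round(3)); p=pts(c,mask(im,c,"red"),.02); print("z=.02",p.mean(0).round(4))
E
```

```text
top tin [0.5846 0.1493] [0.056 0.055]
field ((545.231201171875, -86.39886474609375), (103.16484832763672, 94.5456314086914), 87.00991821289062) 1616 [ 0.54397567 -0.08785827]
blue [[295, 185, 13, 21, 184], [290, 237, 13, 21, 199]]
[ 0.6094 -0.0131] ((609.2966918945312, -13.388203620910645), (27.35682487487793, 47.0329475402832), 86.17694091796875)
[ 0.4866 -0.0063] ((487.7156982421875, -5.383754730224609), (45.69505310058594, 27.203025817871094), 1.5341564416885376)
red z=.03 [ 0.4933 -0.3164] [0.028 0.028]
z=.02 [ 0.4947 -0.3195]
side tin [0.5824 0.1495] [0.058 0.059]
field ((545.313720703125, -78.35115051269531), (89.2180404663086, 80.71862030029297), 70.14204406738281) 175 [ 0.54340037 -0.07426865]
blue [[271, 196, 19, 21, 276], [317, 206, 19, 21, 292]]
[0.6063 0.0138] ((608.1990966796875, 12.239025115966797), (46.9854850769043, 70.84903717041016), 1.8633897304534912)
[0.485  0.0198] ((487.3157653808594, 18.910688400268555), (69.38623809814453, 47.156036376953125), 89.24908447265625)
red z=.03 [ 0.4923 -0.2985] [0.029 0.038]
z=.02 [ 0.493 -0.312]
```

```bash
cat > fit.py <<'E'
from h import *
from scipy.optimize import minimize
def proj(c,P):
    m=vision.camera_model(c); f=210/np.tan(np.radians(m["fov_y"])/2); T=np.linalg.inv(np.array(m["world_from_camera"]))
    q=P@T[:3,:3].T+T[:3,3]; return np.c_[q[:,0]/q[:,2]*f+m["cx"],q[:,1]/q[:,2]*f+m["cy"]]
a=np.linspace(-np.pi/2,np.pi/2,15)
prof=np.r_[[[-.015,.085],[.015,.085]],np.c_[.015*np.sin(a[::-1]),.051-.015*np.cos(a[::-1])]]
def render(c,p):
    S=8; im=np.zeros((420*S//1,560*S),np.uint8); R=np.array([[np.cos(p[2]),-np.sin(p[2])],[np.sin(p[2]),np.cos(p[2])]])
    for s in (1,-1):
        xy=(prof*[1,s])@R.T+p[:2]; P=np.r_[np.c_[xy,0*xy[:,0]],np.c_[xy,0*xy[:,0]+.045]]
        h=cv2.convexHull(((proj(c,P)+.5)*S).astype(np.float32)); cv2.fillConvexPoly(im,h.round().astype(np.int32),255)
    return cv2.resize(im,(560,420),interpolation=cv2.INTER_AREA)/255.
RNG["blu"]=((100,90,15),(135,255,255))
for c in ("top","side"):
    M=cv2.morphologyEx(mask(vision.camera(c),c,"blu"),cv2.MORPH_CLOSE,np.ones((3,3)))
    f=lambda q:((render(c,[q[0]/1e3,q[1]/1e3,q[2]/1e2])-M)**2).sum()
    q0=np.array([548,-9,-163.]); r=minimize(f,q0,method="Nelder-Mead",options=dict(initial_simplex=q0+np.array([[0,0,0],[5,0,0],[0,5,0],[0,0,6]]),maxfev=120))
    print(c,r.x.round(2),np.degrees(r.x[2]/100).round(2),r.fun.round(1),M.sum(),render(c,r.x*[1e-3,1e-3,1e-2]).sum().round())
E
python3 fit.py
```

```text
top [ 551.5    -9.82 -162.78] -93.27 138.3 433 593.0
side [ 548.67   -6.68 -161.33] -92.44 72.4 652 747.0
```

The gate's origin is at about (0.549, −0.009) with its x axis at −93°. The tin is at (0.584, 0.149). I'll push with the fingers part open as a two-point cradle, first moving to a standoff behind the tin.

Request:
send_rows(motion="0.35 63.9 -44.8 0 -0.733; 0.35 63.9 -44.8 0 -0.733; 0.35 63.9 -44.8 0 -0.733; 0.35 63.9 -44.8 0 -0.733; 0.35 63.9 -44.8 0 -0.733")

```text
clock: 2.0
eef_pos: [0.3285, -0.2465, 0.2315]
tool_rot: [0.842, 0.54, 0.0, 0.0]
ft_force: [0.7, -0.1, 0.3]
grip_width: 0.0276
grasp_force: 0.0
```

```bash
cat > go.py <<'E'
import sys; from h import *
from scipy.spatial.transform import Rotation as R
# go.py x y z yaw(deg): shift from the measured pose, tool axes, cm / rad
def go(x,y,z,yaw):
    o=bot.get_obs(); r=R.from_quat(o["tool_rot"]); m=r.as_matrix(); y0=np.arctan2(m[1,0],m[0,0])
    d=r.inv().apply(np.array([x,y,z])-o["eef_pos"])*100
    print("t",o["clock"],"pos",o["eef_pos"].round(4),"yaw",np.degrees(y0).round(2),"w",round(o["grip_width"],4),"F",o["ft_force"].round(1),"shift",d.round(2),"twist",round(-(np.radians(yaw)-y0),3))
if __name__=="__main__": go(*map(float,sys.argv[1:]))
E
python3 go.py .6085 .2016 .231 65
```

```text
t 2.0 pos [ 0.3285 -0.2465  0.2315] yaw 65.3 w 0.0276 F [ 0.7 -0.1  0.3] shift [5.241e+01 6.720e+00 5.000e-02] twist 0.005
```

Request:
send_rows(motion="0.35 52 6.7 0 0; 0.35 52 6.7 0 0; 0.35 52 6.7 0 0; 0.35 52 6.7 0 0; 0.35 52 6.7 0 0")

```text
clock: 2.5
eef_pos: [0.4623, -0.0348, 0.2316]
tool_rot: [0.843, 0.538, 0.0, 0.0]
ft_force: [0.8, -0.1, 0.4]
grip_width: 0.0274
grasp_force: 0.0
```

Request:
send_rows(motion="0.35 27 3.4 0 0; 0.35 27 3.4 0 0; 0.35 27 3.4 0 0; 0.35 27 3.4 0 0; 0.35 27 3.4 0 0")

```text
clock: 3.0
eef_pos: [0.5954, 0.1769, 0.2313]
tool_rot: [0.843, 0.538, 0.0, 0.0]
ft_force: [1.6, 0.2, 0.6]
grip_width: 0.0277
grasp_force: 0.0
```

```bash
python3 go.py .6085 .2016 .231 65
```

```text
t 3.0 pos [0.5954 0.1769 0.2313] yaw 65.04 w 0.0277 F [1.6 0.2 0.6] shift [2.8  0.15 0.03] twist 0.001
```

Request:
send_rows(motion="0.35 2 0.1 0 0; 0.35 2 0.1 0 0; 0.35 2 0.1 0 0; 0.35 2 0.1 0 0")

```text
clock: 3.4
eef_pos: [0.6034, 0.1914, 0.2314]
tool_rot: [0.844, 0.537, -0.0, 0.0]
ft_force: [-0.1, -0.5, 1.1]
grip_width: 0.0276
grasp_force: 0.0
```

```bash
python3 go.py .6085 .2016 .012 65
```

```text
t 3.4 pos [0.6034 0.1914 0.2314] yaw 64.96 w 0.0276 F [-0.1 -0.5  1.1] shift [ 1.15  0.04 21.94] twist -0.001
```

Request:
send_rows(motion="0.35 1.2 0 5 0; 0.35 1.2 0 10 0; 0.35 1.2 0 15 0; 0.35 1.2 0 20 0; 0.35 1.2 0 22.1 0")

```text
clock: 3.9
eef_pos: [0.605, 0.2005, 0.0057]
tool_rot: [0.844, 0.537, -0.004, -0.001]
ft_force: [0.2, 0.1, -0.1]
grip_width: 0.0279
grasp_force: 0.0
```

Request:
send_rows(motion="0.35 0 0 0 0; 0.35 0 0 0 0")

```text
clock: 4.1
eef_pos: [0.6094, 0.2025, 0.0114]
tool_rot: [0.844, 0.537, 0.0, 0.0]
ft_force: [-0.5, 0.2, 0.7]
grip_width: 0.0276
grasp_force: 0.0
```

```bash
python3 go.py .6085 .2016 .010 65
python3 - <<'E'
from h import *
print(tin("top"),tin("side"))
a=vision.camera("top")[130:250,190:350]; b=vision.camera("side")[160:330,200:400]
a=cv2.resize(a,(800,600),interpolation=cv2.INTER_CUBIC)[:,:,::-1]
cv2.imwrite("pics/p3.png",np.hstack([cv2.resize(a,(400,300)),cv2.resize(b,(353,300),interpolation=cv2.INTER_CUBIC)[:,:,::-1]]))
E
```

```text
t 4.1 pos [0.6094 0.2025 0.0114] yaw 64.93 w 0.0276 F [-0.5  0.2  0.7] shift [-0.12 -0.04  0.14] twist -0.001
(array([0.58613133, 0.14529366]), array([0.05605555, 0.05096032])) (array([0.57065697, 0.1358337 ]), array([0.03531213, 0.04331948]))
```

View pics/p3.png

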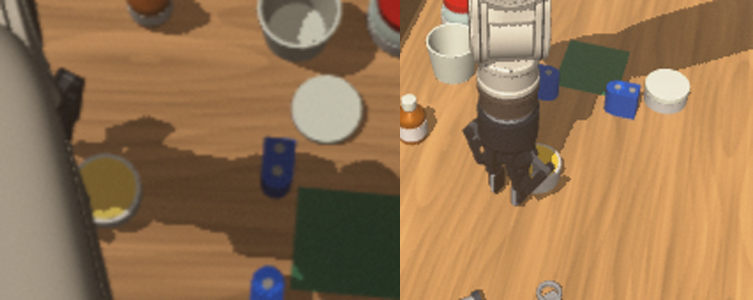

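The fingers stand behind the tin (side view: gripper at (510, 150), tin peeking out at (550, 165); the tin hasn't moved). Pushing it obliquely to the gate axis.

Request:
send_rows(motion="0.35 -1.2 0 0.1 0; 0.35 -2.2 0 0.1 0; 0.35 -3.2 0 0.1 0; 0.35 -4.2 0 0.1 0; 0.35 -5.2 0 0.1 0")

```text
clock: 4.8
eef_pos: [0.5869, 0.1555, 0.0097]
tool_rot: [0.843, 0.537, 0.0, 0.0]
ft_force: [1.2, 0.7, 0.9]
grip_width: 0.0278
grasp_force: 0.7
```

Request:
send_rows(motion="0.35 -1 0 0 0; 0.35 -2 0 0 0; 0.35 -2.8 0 0 0; 0.35 -3.3 0 0 0; 0.35 -3.6 0 0 0")

```text
clock: 5.3
eef_pos: [0.5715, 0.1231, 0.0092]
tool_rot: [0.843, 0.537, -0.0, -0.0]
ft_force: [0.8, 1.3, -0.0]
grip_width: 0.0276
grasp_force: 0.6
```

```bash
python3 go.py .5713 .1222 .011 65
python3 - <<'E'
from h import *
print(tin("top"),tin("side"))
a=vision.camera("top")[150:270,220:380]; b=vision.camera("side")[160:310,200:400]
cv2.imwrite("pics/p4.png",np.hstack([cv2.resize(x,(400,300),interpolation=cv2.INTER_CUBIC)[:,:,::-1] for x in (a,b)]))
E
```

```text
t 5.3 pos [0.5715 0.1231 0.0092] yaw 64.99 w 0.0276 F [ 0.8  1.3 -0. ] shift [-0.1   0.02 -0.18] twist -0.0
(array([0.56362398, 0.06396518]), array([0.04026291, 0.01788049])) (array([0.5611699 , 0.09131641]), array([0.04303806, 0.03436243]))
```

View pics/p4.png

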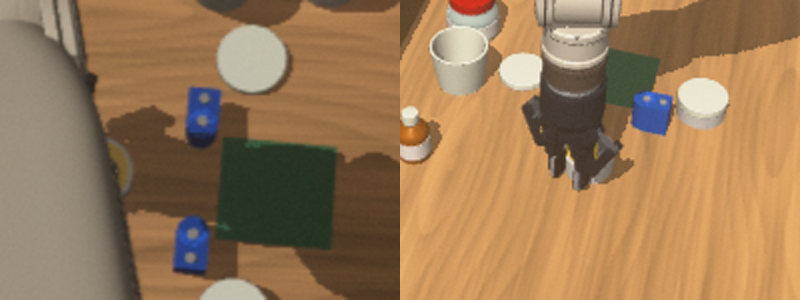

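The arm hides the tin from above, so I retreat along +y and turn to the gate heading to get a clear view.

Request:
send_rows(motion="0.35 3 0 0 0; 0.35 7 -2 0 -0.12; 0.35 11 -5 -2 -0.25; 0.35 15 -7 -3 -0.384; 0.35 15 -7 -3 -0.384")

```text
clock: 6.0
eef_pos: [0.5723, 0.2967, 0.0414]
tool_rot: [0.722, 0.692, 0.003, -0.0]
ft_force: [0.8, 0.1, 0.6]
grip_width: 0.0276
grasp_force: 0.0
```

```bash
python3 - <<'E'
from h import *
from go import go
print(tin("top"),tin("side"))
go(.558,.17,.011,87)
a=vision.camera("top")[150:270,220:380]; b=vision.camera("side")[160:310,200:400]
cv2.imwrite("pics/p5.png",np.hstack([cv2.resize(x,(400,300),interpolation=cv2.INTER_CUBIC)[:,:,::-1] for x in (a,b)]))
E
python3 fit.py
```

```text
(array([0.55506101, 0.08454297]), array([0.05757176, 0.05683028])) (array([0.54783223, 0.08419093]), array([0.04400267, 0.05821167]))
t 6.1 pos [0.5713 0.2908 0.0392] yaw 87.16 w 0.0278 F [ 0.1 -0.3 -0.2] shift [-12.13  -0.73   2.83] twist 0.003
top [ 551.49   -9.31 -163.18] -93.49 148.8 422 593.0
side [ 549.01   -6.81 -163.53] -93.69 426.0 297 747.0
```

View pics/p5.png

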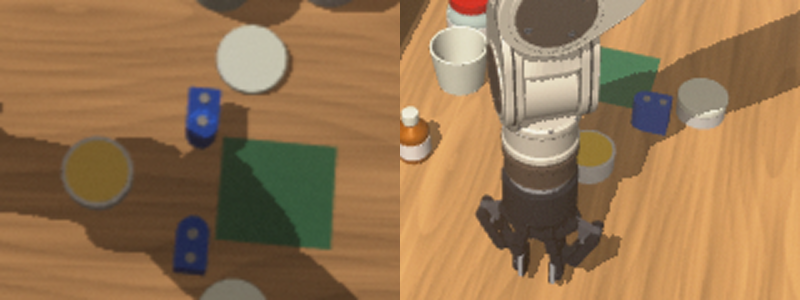

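The tin stands clear at top pixel (258, 218) with the gate ahead of it. I'll find the gate's centre line more precisely from the symmetric studs on the block tops.

Run:
```python
from h import *
i=cv2.imread("pics/top0.png")[:,:,::-1]
hsv=cv2.cvtColor(np.ascontiguousarray(i),cv2.COLOR_RGB2HSV).astype(float)
out=[]
for (x,y) in [(325,222),(323,250),(311,395),(307,426)]:
    u,v=(x+.5)/3.2-.5+200,(y+.5)/3.2-.5+120; u0,v0=int(round(u)),int(round(v))
    s=hsv[v0-2:v0+3,u0-2:u0+3,1]; w=np.clip(np.median(s)-s-10,0,None); vv,uu=np.mgrid[v0-2:v0+3,u0-2:u0+3]
    p=at("top",(w*uu).sum()/w.sum(),(w*vv).sum()/w.sum(),.045)[:2]; out.append(p); print(p.round(4), at("top",u,v,.045)[:2].round(4))
o=np.array(out); print("mid outer",(o[0]+o[3])/2,"inner",(o[1]+o[2])/2, "yaw",np.degrees(np.arctan2(*(o[0]-o[3])[::-1]))-90,np.degrees(np.arctan2(*(o[1]-o[2])[::-1]))-90)
# field edges: green mask loosened, per-row/col extents
RNG["grn"]=((55,40,15),(100,255,255)); p=pts("top",mask(np.ascontiguousarray(i),"top","grn"),0.); print(cv2.minAreaRect((p*1000).astype(np.float32)),p.mean(0),len(p))
```

```text
[ 0.6242 -0.0134] [ 0.6239 -0.0135]
[ 0.6022 -0.0123] [ 0.6028 -0.0126]
[ 0.4971 -0.0068] [ 0.4966 -0.007 ]
[ 0.4748 -0.0051] [ 0.4744 -0.0048]
mid outer [ 0.54948303 -0.00927935] inner [ 0.54963237 -0.00953749] yaw -93.170819144679 -92.98651557227831
((545.0789794921875, -86.647705078125), (105.06441497802734, 95.61607360839844), 86.78422546386719) [ 0.54402922 -0.0881981 ] 1671
```

View zoomed.

Gate (0.5495, −0.0094), yaw −93.1°, agreeing with the field. I'll check the gripper's width at block height before it enters the gap.

Run:
```python
from h import *
im=vision.camera("side"); cv2.imwrite("pics/s6.png",im[:,:,::-1])
c=cv2.resize(im[215:315,220:320],(600,600),interpolation=cv2.INTER_CUBIC)[:,:,::-1].copy()
# overlay: 10 mm grid in the finger plane y=.2908, heights relative to TCP z
m=vision.camera_model("side"); f=210/np.tan(np.radians(m["fov_y"])/2); T=np.linalg.inv(np.array(m["world_from_camera"]))
def pj(P):
    q=T[:3,:3]@P+T[:3,3]; return np.array([q[0]/q[2]*f+m["cx"]-220,q[1]/q[2]*f+m["cy"]-215])*6+3
c=cv2.convertScaleAbs(c,alpha=1.8,beta=20)
for h in (0,.02,.04,.06):
    a,b=[tuple(map(int,pj(np.array([.5713+s*.06,.2908,.0392+h])))) for s in (-1,1)]
    cv2.line(c,a,b,(0,255,0),1); cv2.putText(c,str(int(h*1000)),b,0,.5,(0,255,0))
for s in (-.036,.036):
    a,b=[tuple(map(int,pj(np.array([.5713+s,.2908,.0392+h])))) for h in (0,.06)]; cv2.line(c,a,b,(0,0,255),1)
cv2.imwrite("pics/p6.png",c)
```

```text
(no output)
```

View pics/p6.png

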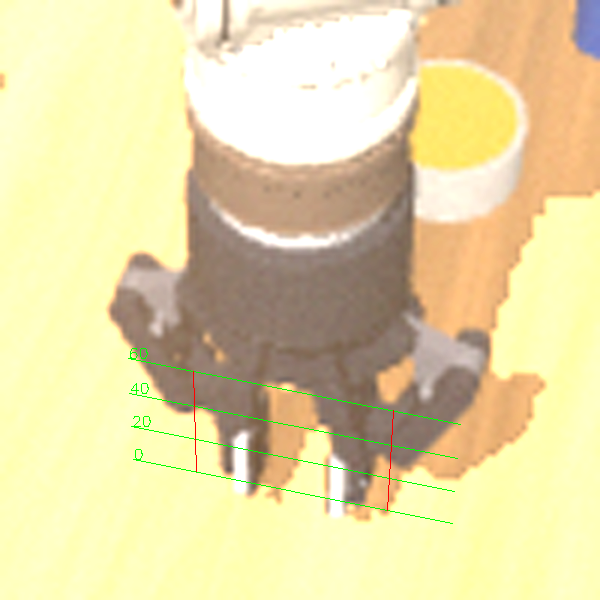

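At block height (z ≈ 45) the finger links reach about ±36 mm, too close to the noses. I'll close to about 16 mm opening and push with the tips at z ≈ 17 mm, so the links pass above and inside the blocks.

```bash
python3 go.py .5567 .147 .017 86.9
```

```text
t 6.35 pos [0.5715 0.2874 0.0386] yaw 86.88 w 0.0273 F [-0.7  0.1  0.2] shift [-14.1   -0.71   2.18] twist -0.0
```

Request:
send_rows(motion="0.62 -3 -0.3 1 0; 0.62 -7 -0.6 1.5 0; 0.62 -10 -0.8 2 0; 0.62 -12 -0.8 2.1 0; 0.62 -12 -0.8 2.1 0")

```text
clock: 6.85
eef_pos: [0.5566, 0.1656, 0.0177]
tool_rot: [0.727, 0.686, -0.001, -0.0]
ft_force: [-0.1, 0.3, 0.7]
grip_width: 0.0164
grasp_force: 0.0
```

```bash
python3 go.py .5559 .132 .017 86.9
```

```text
t 6.85 pos [0.5566 0.1656 0.0177] yaw 86.68 w 0.0164 F [-0.1  0.3  0.7] shift [-3.36  0.13  0.08] twist -0.004
```

Request:
send_rows(motion="0.62 -1 0.1 0 0; 0.62 -2 0.1 0 0; 0.62 -2.6 0.1 0 0; 0.62 -2.6 0.1 0 0; 0.62 -2.6 0.1 0 0")

```text
clock: 7.35
eef_pos: [0.5572, 0.144, 0.0184]
tool_rot: [0.725, 0.689, 0.0, -0.0]
ft_force: [-1.0, 0.7, 0.3]
grip_width: 0.0164
grasp_force: 0.0
```

```bash
python3 go.py .5465 -.0423 .017 86.9
```

```text
t 7.35 pos [0.5572 0.144  0.0184] yaw 87.03 w 0.0164 F [-1.   0.7  0.3] shift [-18.66  -0.1    0.13] twist 0.002
```

Request:
send_rows(motion="0.62 -1 -0.06 0.1 0; 0.62 -2.2 -0.06 0.1 0; 0.62 -3.4 -0.06 0.1 0; 0.62 -4.6 -0.06 0.1 0; 0.62 -5.8 -0.06 0.1 0")

```text
clock: 7.85
eef_pos: [0.5533, 0.0845, 0.0173]
tool_rot: [0.725, 0.688, -0.0, -0.0]
ft_force: [-0.2, 0.9, -0.2]
grip_width: 0.0164
grasp_force: 0.2
```

Run:
```python
from h import *
from go import go
go(.5465,-.0423,.017,86.9)
im=vision.camera("top"); cv2.imwrite("pics/t7.png",im[:,:,::-1])
cv2.imwrite("pics/p7.png",cv2.resize(im[160:270,230:380],(750,550),interpolation=cv2.INTER_CUBIC)[:,:,::-1])
```

```text
t 7.85 pos [0.5533 0.0845 0.0173] yaw 86.99 w 0.0164 F [-0.2  0.9 -0.2] shift [-1.27e+01 -1.00e-02  3.00e-02] twist 0.002
```

View pics/p7.png

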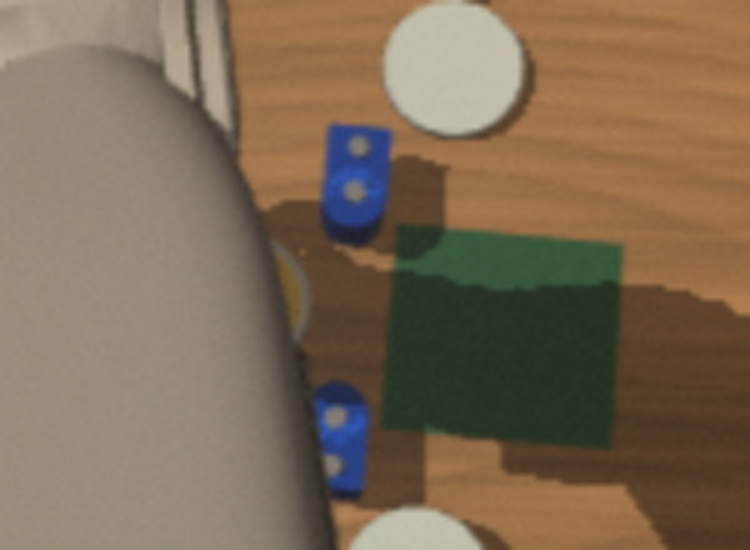

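The tin's front rim shows at (292, 219), centred between the noses at rows 207 and 236. I'll continue through the gap slowly and watch the force.

Request:
send_rows(motion="0.62 -1 0 0 0; 0.62 -2 0 0 0; 0.62 -3 0 0 0; 0.62 -4 0 0 0; 0.62 -5 0 0 0")

```text
clock: 8.4
eef_pos: [0.5509, 0.0352, 0.0173]
tool_rot: [0.725, 0.689, 0.0, -0.0]
ft_force: [-0.5, 0.2, -0.9]
grip_width: 0.0161
grasp_force: 0.3
```

```bash
python3 go.py .5465 -.0423 .017 86.9
```

```text
t 8.4 pos [0.5509 0.0352 0.0173] yaw 87.02 w 0.0161 F [-0.5  0.2 -0.9] shift [-7.76 -0.03  0.03] twist 0.002
```

Request:
send_rows(motion="0.62 -1 0 0 0; 0.62 -2 0 0 0; 0.62 -3 0 0 0; 0.62 -4 0 0 0; 0.62 -5 0 0 0")

```text
clock: 8.9
eef_pos: [0.5483, -0.0148, 0.0173]
tool_rot: [0.725, 0.688, 0.0, -0.0]
ft_force: [-0.0, 1.3, 1.2]
grip_width: 0.0162
grasp_force: 0.4
```

Request:
send_rows(motion="0.62 -0.8 0 0 0; 0.62 -1.5 0 0 0; 0.62 -1.9 0 0 0; 0.62 -2.2 0 0 0; 0.62 -2.4 0 0 0")

```text
clock: 9.4
eef_pos: [0.5471, -0.038, 0.0173]
tool_rot: [0.725, 0.689, 0.0, -0.0]
ft_force: [0.3, 0.4, 0.4]
grip_width: 0.0163
grasp_force: 0.4
```

Run:
```python
from h import *
from go import go
go(.5465,-.0423,.017,86.9)
print(tin("top"),tin("side"))
im=vision.camera("top")
cv2.imwrite("pics/p8.png",cv2.resize(im[160:270,230:380],(750,550),interpolation=cv2.INTER_CUBIC)[:,:,::-1])
```

```text
t 9.4 pos [ 0.5471 -0.038   0.0173] yaw 87.03 w 0.0163 F [0.3 0.4 0.4] shift [-0.43 -0.04  0.03] twist 0.002h.py:19: RuntimeWarning: Mean of empty slice.
  p=pts(cam,mask(vision.camera(cam),cam,"yel"),.027); return p.mean(0),np.ptp(p,axis=0)
  ret = ret.dtype.type(ret / rcount)
Traceback (most recent call last):
  File "h.py", line 19, in tin
    p=pts(cam,mask(vision.camera(cam),cam,"yel"),.027); return p.mean(0),np.ptp(p,axis=0)
                                                                         ~~~~~~^^^^^^^^^^
ValueError: zero-size array to reduction operation maximum which has no identity
```

Request:
send_rows(motion="0.62 -0.3 0 0 0; 0.62 -0.4 0 0 0; 0.62 -0.4 0 0 0; 0.62 0.5 0 0 0; 0.62 2 0 0 0")

```text
clock: 9.95
eef_pos: [0.5481, -0.0178, 0.0173]
tool_rot: [0.726, 0.688, -0.0, 0.0]
ft_force: [-0.1, 0.1, -0.5]
grip_width: 0.0163
grasp_force: 0.0
```

Request:
send_rows(motion="0.62 1.5 0 -1 0; 0.62 1.5 0 -5 0; 0.62 3 0 -10 0; 1 7 0 -15 0; 1 11 0 -15 0")

```text
clock: 10.45
eef_pos: [0.5566, 0.0916, 0.1734]
tool_rot: [0.726, 0.687, 0.004, 0.003]
ft_force: [1.2, 0.9, -1.0]
grip_width: 0.0
grasp_force: 0.0
```

Request:
send_rows(motion="1 5 0 0 0; 1 9 0 0 0; 1 9 0 0 0")

```text
clock: 10.75
eef_pos: [0.558, 0.187, 0.1679]
tool_rot: [0.722, 0.692, 0.002, -0.0]
ft_force: [-0.7, 0.2, 0.1]
grip_width: 0.0001
grasp_force: 0.0
```

Run:
```python
from h import *
from go import go
go(.494,-.3195,.1,86.9)
im=vision.camera("top"); 
cv2.imwrite("pics/p8.png",cv2.resize(im[160:270,230:380],(750,550),interpolation=cv2.INTER_CUBIC)[:,:,::-1])
print(len(pts("top",mask(im,"top","yel"),.027)))
for c in("top","side"):
    try: print(tin(c))
    except Exception as e: print(c,"no")
    im=vision.camera(c); m=mask(im,c,"red"); v,u=np.nonzero(m); print(c,"red px",u.min(),u.max(),v.min(),v.max(),len(u))
```

```text
t 10.75 pos [0.558  0.187  0.1679] yaw 87.5 w 0.0001 F [-0.7  0.2  0.1] shift [-50.9   -4.19   6.66] twist 0.01
487
(array([ 0.54551598, -0.08664363]), array([0.05515987, 0.05619345]))
top red px 425 437 244 256 140
(array([ 0.53173378, -0.09751125]), array([0.0345388 , 0.03415723]))
side red px 333 342 143 150 62
```

View pics/p8.png

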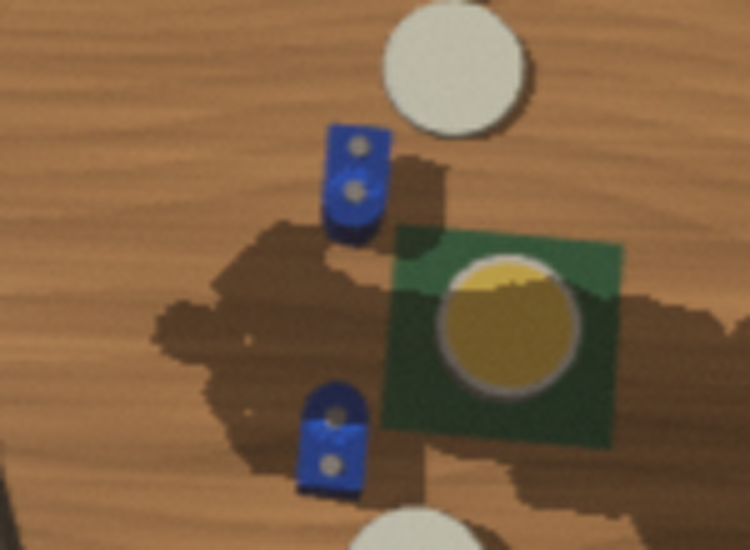

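The tin stands centred on the field at (0.5455, −0.0866), with clear green all round it at top pixel (332, 225). Now the button.

Run:
```python
from h import *
from go import go
o1,d1=ray("top",431,250)
for v in (146,146.5):
    o2,d2=ray("side",337.5,v); A=np.c_[d1,-d2]; t=np.linalg.lstsq(A,o2-o1,rcond=None)[0]; print((o1+t[0]*d1).round(4),(o2+t[1]*d2).round(4))
for z in (.015,.02,.025,.03): print(z,at("top",431,250,z)[:2].round(4))
print([ (b["rect"],b["conf"]) for b in boxes_of("top","call")[:2]])
go(.494,-.319,.10,87)
```

```text
[ 0.4953 -0.3202  0.0172] [ 0.495  -0.3201  0.0171]
[ 0.4956 -0.3209  0.0149] [ 0.4948 -0.3208  0.0147]
0.015 [ 0.4956 -0.3208]
0.02 [ 0.4949 -0.3193]
0.025 [ 0.4942 -0.3178]
0.03 [ 0.4935 -0.3162]
[([431.4, 251.8, 10.7, 10.7], 0.69)]
t 11.05 pos [0.5583 0.1794 0.1671] yaw 86.94 w 0.0001 F [-0.9  0.4 -0.2] shift [-50.11  -3.75   6.73] twist -0.001
```

Request:
send_rows(motion="1 -20 -2 0 0; 1 -20 -2 0 0; 1 -20 -2 0 0; 1 -20 -2 0 0; 1 -25 -2 0 0")

```text
clock: 11.55
eef_pos: [0.5241, -0.0702, 0.1673]
tool_rot: [0.726, 0.688, -0.0, -0.0]
ft_force: [1.3, 0.1, 0.5]
grip_width: -0.0002
grasp_force: 0.0
```

Request:
send_rows(motion="1 -25 -2 0 0; 1 -25 -2 0 0; 1 -25 -2 0 0; 1 -25 -2 0 0; 1 -25 -2 0 0")

```text
clock: 12.05
eef_pos: [0.491, -0.3182, 0.1673]
tool_rot: [0.726, 0.688, 0.0, 0.0]
ft_force: [0.8, -0.4, -0.2]
grip_width: -0.0001
grasp_force: 0.0
```

```bash
python3 go.py .494 -.319 .06 87
```

```text
t 12.05 pos [ 0.491  -0.3182  0.1673] yaw 86.87 w -0.0001 F [ 0.8 -0.4 -0.2] shift [-0.06  0.3  10.73] twist -0.002
```

Request:
send_rows(motion="1 0 0.3 4 0; 1 0 0.3 8 0; 1 0 0.3 11 0; 1 0 0.3 12 0; 1 0 0.3 12 0")

```text
clock: 12.55
eef_pos: [0.4939, -0.3153, 0.0455]
tool_rot: [0.726, 0.688, -0.0, -0.002]
ft_force: [-0.4, 0.6, 0.2]
grip_width: -0.0002
grasp_force: 0.0
```

Run:
```python
from h import *
from go import go
go(.494,-.3195,.02,87)
a=vision.camera("side")[110:190,290:390]; b=vision.camera("top")[215:295,370:470]
cv2.imwrite("pics/p9.png",np.hstack([cv2.resize(x,(400,320),interpolation=cv2.INTER_CUBIC)[:,:,::-1] for x in (a,b)]))
```

```text
t 12.55 pos [ 0.4939 -0.3153  0.0455] yaw 86.93 w -0.0002 F [-0.4  0.6  0.2] shift [-0.43  0.04  2.55] twist -0.001
```

View pics/p9.png

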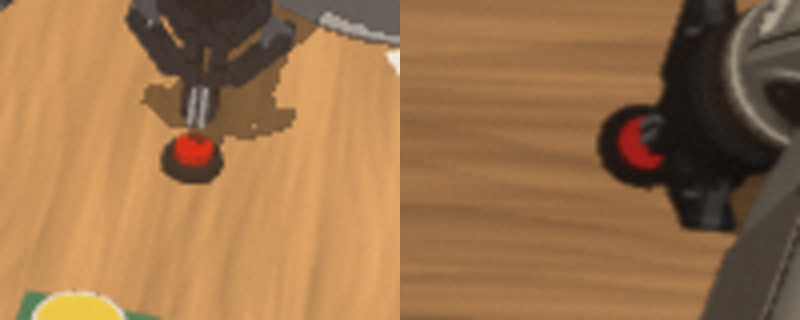

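The shut fingertips stand just above the button (button at side crop (195, 150), tips at (197, 125)). I'll descend in steps and watch the force.

Request:
send_rows(motion="1 -0.4 0 0.5 0; 1 -0.4 0 1.2 0; 1 -0.4 0 1.7 0; 1 -0.4 0 2 0; 1 -0.4 0 2 0")

```text
clock: 13.15
eef_pos: [0.495, -0.3189, 0.0263]
tool_rot: [0.725, 0.689, -0.0, -0.001]
ft_force: [0.6, 0.6, -0.7]
grip_width: 0.0
grasp_force: 0.0
```

Request:
send_rows(motion="1 0 0 0.2 0; 1 0 0 0.4 0; 1 0 0 0.4 0")

```text
clock: 13.45
eef_pos: [0.4953, -0.3191, 0.0227]
tool_rot: [0.725, 0.689, -0.0, -0.0]
ft_force: [0.1, 0.2, -0.1]
grip_width: -0.0003
grasp_force: 0.0
```

Request:
send_rows(motion="1 -0.05 -0.1 0.2 0; 1 -0.05 -0.1 0.4 0; 1 -0.05 -0.1 0.4 0")

```text
clock: 13.75
eef_pos: [0.4949, -0.3198, 0.0193]
tool_rot: [0.725, 0.689, 0.0, 0.0]
ft_force: [1.2, 0.4, 2.5]
grip_width: 0.0001
grasp_force: 1.5
```

Request:
send_rows(motion="1 0 0 0.2 0; 1 0 0 0.4 0; 1 0 0 0.4 0")

```text
clock: 14.05
eef_pos: [0.4949, -0.3199, 0.016]
tool_rot: [0.725, 0.689, 0.0, 0.001]
ft_force: [-0.1, 1.9, 8.3]
grip_width: -0.0003
grasp_force: 4.3
```

Request:
send_rows(motion="1 0 0 0.15 0; 1 0 0 0.3 0; 1 0 0 0.3 0; 1 0 0 0.3 0")

```text
clock: 14.45
eef_pos: [0.4951, -0.3199, 0.0158]
tool_rot: [0.725, 0.689, 0.001, 0.001]
ft_force: [-5.8, 5.8, 23.1]
grip_width: -0.0001
grasp_force: 11.7
```

It is on the hard stop: 23 N with no further travel. Releasing and rising.

Request:
send_rows(motion="1 0 0 -0.5 0; 1 0 0 -1.5 0; 1 0 0 -4 0; 1 0 0 -8 0; 1 0 0 -12 0")

```text
clock: 14.95
eef_pos: [0.493, -0.3193, 0.1318]
tool_rot: [0.725, 0.688, -0.001, -0.002]
ft_force: [0.7, -0.9, 0.7]
grip_width: -0.0001
grasp_force: 0.0
```

Request:
send_rows(motion="1 -3 -6 -3 0; 1 -6 -12 -3 0; 1 -6 -12 -3 0; 1 -6 -12 -3 0; 1 -6 -12 -3 0")

```text
clock: 15.45
eef_pos: [0.3706, -0.3738, 0.1619]
tool_rot: [0.726, 0.688, 0.0, -0.0]
ft_force: [0.8, 0.6, -0.5]
grip_width: 0.0001
grasp_force: 0.0
```

Run:
```python
from h import *
from go import go
go(.494,-.3195,.02,87)
print(tin("top"),tin("side"))
a=vision.camera("top"); m=mask(a,"top","red"); print("red",m.sum())
for t in ("lidded_tin","tin_lid","amber_bottle","red_jar","pot","wrench","bolt"): print(t,[np.round(b["rect"]).tolist() for b in boxes_of("top",t)[:1]])
cv2.imwrite("pics/p10.png",cv2.resize(a,(800,600))[:,:,::-1])
```

```text
t 15.45 pos [ 0.3706 -0.3738  0.1619] yaw 86.89 w 0.0001 F [ 0.8  0.6 -0.5] shift [ 6.09 12.03 14.19] twist -0.002
(array([ 0.54557154, -0.08647121]), array([0.05507844, 0.05614911])) (array([ 0.54383099, -0.08616242]), array([0.05865123, 0.05670996]))
red 141
lidded_tin [[312.0, 278.0, 30.0, 28.0]]
tin_lid [[320.0, 174.0, 25.0, 27.0]]
amber_bottle [[250.0, 129.0, 20.0, 23.0]]
red_jar [[353.0, 133.0, 34.0, 38.0]]
pot [[311.0, 137.0, 33.0, 35.0]]
wrench [[131.0, 249.0, 68.0, 48.0]]
bolt [[143.0, 182.0, 20.0, 26.0]]
```

View pics/p10.png

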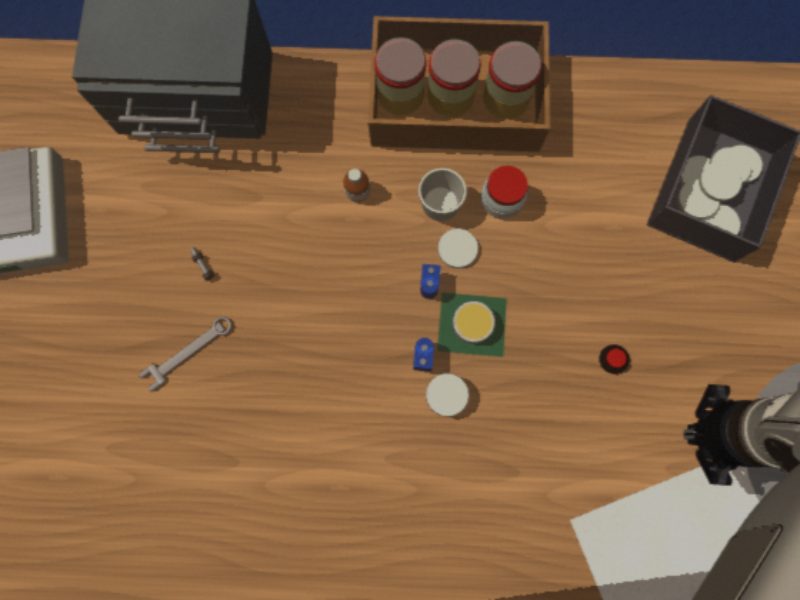

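The tin sits wholly on the green field at (474, 322), the button is out again at (614, 358), the bystanders are where they were, and the arm is clear.

```bash
python3 -c "
from h import *
print(workorder.job_done())"
```

```text
the job is handed in; nothing more can be done
None
```

The job is handed in at about 16 s: the tin went through the gap and stands centred on the green field, the button was pressed to its stop and released, and nothing else visibly moved.

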